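Put the lids on the stall's sauce pots

ROBOT

A 6-joint arm with a two-finger parallel gripper is mounted at the origin on the work surface. World frame = base frame: x ahead of the robot, y to its left, z up, the work surface at z = 0. Lengths are in m, angles in degrees, forces in N, time in s.
With the tool pointing down it reaches from about 0.375 to 0.9 m from the base axis. Payload 3.1 kg.
Tool frame: the origin (TCP) lies at the very end of the fingers, on their centre line; the grasp point (between the pads) lies 19 mm behind it (grip_point_offset is the distance from the TCP to the grasp point, in m); y points along the fingers, x is the direction in which the jaws open and shut, and the axes are right-handed (so a half turn about y gives the same grasp; the last joint's range is limited). The gripper opens to 87 mm and grips with 3 to 60 N. Pads are 19 mm wide; open, the fingers measure 117 mm over their backs; the gripper's body (75 mm by 190 mm) begins 51 mm behind the grasp point.
Start: joints at [-78.295, 30.224, 82.088, -0, 67.689, -10.227], TCP at [0.233, -0.58, 0.223] pointing down, gripper open.
Joint ranges: [-176.69, 176.69], [-43.24, 126.21], [12.49, 139.97], [-82, 262], [0, 151.66], [-163.58, 163.58]. Speed limits (degrees/s): [159.86, 159.86, 180, 180, 180, 180].

INTERFACE

Orientations are given as a 3x3 rotation matrix whose columns are the frame's x, y, z axes.
In Python, from rig import * gives the robot as it stands.
- The arm moves only by the tool send_rows, never from a script. Its argument "moves" is text: rows parted by semicolons, each of 5 numbers parted by spaces: the finger opening in mm, from 0 to 87, then the shift along the tool's x, y, z in mm, then the turn about the tool's y in degrees. In form: fingers dx dy dz yaw; .... A call has 1 to 20 rows; each row shifts and turns the commanded pose from where the row before left it, along the tool's axes as they then stand; what a row does not reach is not made up. A row lasts 1/12 s, in which the tool goes at most 41.7 mm and 7.16 degrees, less where a joint would pass 70% of its speed; a pose out of reach is approached as far as the arm can. A call is refused whole if a number of a shift passes 41.7 or a number of a turn 7.16, either way. A call with a gripper value outside its range is refused whole. The fingers move at their own pace and stop on an object; the grip force is fixed at half the most. Time passes only in rows, so rows that do not move let the fingers close. It gives the time, the measured TCP pose, the force and the opening at its end, in the units of the state.
- read_state(): the state, without advancing time (a new reading comes with each control period).
- capture(name): name is "scene" or "top" or "wrist"; returns a dict with "image" (384x512x3 uint8, blue, green, red), "z_map" (384x512 float32, m along the optical axis (not along the pixel's ray), 0 where there is no reading), "mtx" (3x3 intrinsics, pixels), "origin" and "rotation" of the camera in the world; the wrist camera has in their place "tool_from_camera" (4x4, takes a point from camera to tool coordinates, whose origin is the TCP and whose axes are the tool frame's). Camera axes: x right, y up, looking along -z (the intrinsics and any distortion apply to the point x, -y, -z); pixel columns grow to the right and rows downward; lengths in m; the calibration is good to about 2 mm. The wrist camera is an equidistant fisheye: a pixel r from the principal point sees the ray r / f radians off the axis. A picture is of the moment at which its call begins: read the wrist's pose just before it.
- hand_in(): hands the job in, once; it reports no verdict.
Trained networks look in a picture, given as the dict that the camera call returned (one of the last four; its "shot" number tells which), for a name from the list of things; names that differ only in an ending like _2 or _b are one class to them, and where a whole thing is asked for, a point or a joint stands for the part that bears it (a point fixed in the world has none). Each returns a list of dicts, best first, with "p" (0 to 1); they miss things now and then, are a little off and sometimes report something else, mostly with a low value. They report only what shows in the picture. A call takes as long as a camera call. They do not tell look-alikes from the thing itself.
- search_frame(picture, name): "bbox" ([left, top, right, bottom] in pixels, round what is visible of it).
- masks_of(picture, name): "region" (384x512 bool, what is visible of it) and "bbox" ([left, top, right, bottom] in pixels, round what is visible of it).
- mark_of(picture, name): "pixel" ([row, column] in pixels: a listed point, or the origin of a listed thing).
The state is a dict: "time_s": time; "joint_positions": joint angles; "qvel": joint speeds; "tau": joint torques, N m; "position": TCP position; "tcp_rot": TCP orientation; "force": force on the tool from outside, world axes, zero at the start; "moment": the same for the moment, N m; "opening": opening from 0.0 (shut) to 1.0 (fully open).
Only numpy, scipy, OpenCV 4.12 (cv2) and the standard library are available. Lean on these libraries where they do the work, as an engineer would, in place of code of your own. Each camera call takes 0.05 s, during which the arm holds its last target. There are 200 camera calls.

TASK

Close up the empty containers on the food-stall counter: put each of the four lids, one after another, on the container it belongs to (large, medium and small round lids on the steel pots of those sizes, the oblong one on the white tub) so that every lid sits down flat on its rim. Leave the containers, the pepper mill and the shallow dish standing where they are.

Things in the scene. Friction and masses are not known exactly. Their poses are not given: they have to be found in the camera images.
- lid_large: Largest round steel lid lying on the counter, knob up: a disc 128 mm across and 4 mm thick (z 8 to 12 mm), with a round step 94 mm across and 8 mm deep under it that drops inside the large pot's mouth, and on top a black upright cylindrical knob 24 mm across, from z 12 to 36 mm. Origin: centre of the step's underside; z up along the knob.
- lid_medium: Middle round steel lid lying on the counter, knob up: a disc 104 mm across and 4 mm thick (z 8 to 12 mm), with a round step 70 mm across and 8 mm deep under it that drops inside the medium pot's mouth, and on top a black upright cylindrical knob 24 mm across, from z 12 to 36 mm. Origin: centre of the step's underside; z up along the knob.
- lid_small: Smallest round steel lid lying on the counter, knob up: a disc 80 mm across and 4 mm thick (z 8 to 12 mm), with a round step 46 mm across and 8 mm deep under it that drops inside the small pot's mouth, and on top a black upright cylindrical knob 24 mm across, from z 12 to 36 mm. Origin: centre of the step's underside; z up along the knob.
- lid_tub: Oblong white plastic lid lying on the counter, handle up: a plate 120 mm (its x) by 90 mm (its y), 4 mm thick (z 8 to 12 mm), with a step 86 by 56 mm and 8 mm deep under it that drops inside the tub's mouth, and on top a white upright handle bar 50 mm long (along its x), 14 mm wide (along its y), from z 12 to 36 mm. Origin: centre of the step's underside. It fits the tub either way round.
- pot_large: Largest round open steel pot standing on the counter: 116 mm outside diameter, 75 mm high, straight wall 3 mm thick (mouth 110 mm). Origin: centre of its underside; z up. With its lid on, the lid's disc rests on the rim and the lid's origin is 67 mm above the pot's origin.
- pot_medium: Middle round open steel pot standing on the counter: 92 mm outside diameter, 65 mm high, straight wall 3 mm thick (mouth 86 mm). Origin: centre of its underside; z up. With its lid on, the lid's disc rests on the rim and the lid's origin is 57 mm above the pot's origin.
- pot_small: Smallest round open steel pot standing on the counter: 68 mm outside diameter, 55 mm high, straight wall 3 mm thick (mouth 62 mm). Origin: centre of its underside; z up. With its lid on, the lid's disc rests on the rim and the lid's origin is 47 mm above the pot's origin.
- tub: Oblong open white plastic tub standing on the counter: 110 mm (its x) by 80 mm (its y) outside, 50 mm high, walls 4 mm (mouth 102 by 72 mm). Origin: centre of its underside; z up. With its lid on, the long sides are parallel and the lid's origin is 42 mm above the tub's origin.
- mill: Dark wooden pepper mill standing upright, 52 mm across at the foot, 115 mm high; not part of the job, must stay where it is. Origin: centre of its underside.
- dish: Shallow white ceramic dish, 90 mm across the rim, 26 mm high; has no lid, not part of the job, must stay where it is. Origin: centre of its underside.
There are look-alikes about, which are no part of the job. What is shaped like the lid_medium but purple is not meant.

How it is judged:
By the outcome, as a careful person would: the job done as asked, in the order asked, and still so for the second after the job is handed in, with the robot touching nothing.
It also fails if it takes over 120 s, if anything falls off the work surface, if the arm or the gripper's body presses on something with over 40 N, if the wrist force passes 120 N, or if a joint passes its speed limit or range.

## Working session

There is one attempt and no reset: what is moved stays moved. The work goes in short steps, Python scripts to look and compute and a tool call to move; the robot and the scene stay as the last step left them, time stands still between calls to the robot, and variables do not carry over. Pictures are saved under pics/ and viewed, about 12 in all and at most 16, crops included, and the job is handed in when it is done.

Besides the shell and the picture viewer there is one more tool, called in YAML: its name, and indented under it one key for each argument. send_rows: Moves the arm, as the interface text tells. Its arguments: {"type":"object","properties":{"moves":{"type":"string"}},"required":["moves"]}

```bash
ls; mkdir -p pics
cat > h.py <<'E'
from rig import *
import numpy as np, cv2
def world(c, r, col):
    # pixel + z_map -> world (pinhole cams)
    K=np.array(c["mtx"]); z=c["z_map"][int(round(r)),int(round(col))]
    p=np.array([(col-K[0,2])/K[0,0]*z, -(r-K[1,2])/K[1,1]*z, -z])
    return np.array(c["rotation"])@p+np.array(c["origin"])
def cloud(c):
    K=np.array(c["mtx"]); z=c["z_map"]; R,C=np.mgrid[:384,:512]
    p=np.stack([(C-K[0,2])/K[0,0]*z, -(R-K[1,2])/K[1,1]*z, -z],-1)
    return p@np.array(c["rotation"]).T+np.array(c["origin"])
NAMES="lid_large lid_medium lid_small lid_tub pot_large pot_medium pot_small tub mill dish".split()
E
python3 - <<'E'
from h import *
s=read_state();print(s["position"],s["tcp_rot"],s["force"],s["time_s"])
ims=[]
for n in("top","scene"):
    c=capture(n);im=c["image"];ims.append(im);P=cloud(c)
    print(n,c["mtx"],c["origin"],[k for k in c])
    for nm in NAMES:
        for d in masks_of(c,nm)[:3]:
            if d["p"]<.2: continue
            m=d["region"]&(c["z_map"]>0); q=P[m]
            print(nm,round(d["p"],2),[int(v) for v in d["bbox"]],m.sum(),"med",np.median(q,0).round(3),"ctr",((q.min(0)+q.max(0))/2).round(3),"ext",np.ptp(q,axis=0).round(3),"ztop",np.percentile(q[:,2],98).round(3))
    cv2.imwrite(f"pics/{n}0.png",im)
E
```

```text
pics
[ 0.23331645 -0.5790202   0.22156935] [[ 3.73519530e-01 -4.47058181e-04  9.27622208e-01]
 [-9.27619885e-01  2.10923949e-03  3.73519611e-01]
 [-2.12356239e-03 -9.99997676e-01  3.73142083e-04]] [-0.08968455  0.11383731 -0.54740861] 0.0
top [[446.41058587   0.         260.25566904]
 [  0.         446.41058587 194.77383798]
 [  0.           0.           1.        ]] [ 1.47384070e-01 -3.71272864e-04  1.52435334e+00] ['image', 'z_map', 'mtx', 'origin', 'rotation', 'shot']
lid_medium 0.95 [162, 202, 191, 231] 738 med [0.367 0.275 0.012] ctr [0.37  0.279 0.017] ext [0.103 0.106 0.049] ztop 0.037
lid_medium 0.83 [206, 216, 242, 246] 703 med [0.318 0.124 0.013] ctr [0.319 0.122 0.02 ] ext [0.105 0.1   0.048] ztop 0.038
lid_medium 0.74 [109, 223, 138, 252] 708 med [0.3   0.444 0.013] ctr [0.301 0.446 0.023] ext [0.099 0.102 0.04 ] ztop 0.037
lid_small 0.88 [217, 180, 240, 203] 401 med [0.458 0.104 0.013] ctr [0.459 0.103 0.02 ] ext [0.078 0.076 0.043] ztop 0.037
lid_tub 0.91 [163, 137, 202, 180] 840 med [0.582 0.269 0.013] ctr [0.582 0.27  0.018] ext [0.135 0.139 0.05 ] ztop 0.038
pot_larg
[... 1635 characters left out ...]
.648 -0.1    0.038] ctr [ 0.65  -0.101  0.038] ext [0.119 0.115 0.081] ztop 0.074
pot_medium 0.73 [142, 230, 185, 270] 1508 med [ 0.607 -0.27   0.035] ctr [ 0.559 -0.268  0.031] ext [0.165 0.097 0.07 ] ztop 0.064
pot_small 0.93 [379, 167, 402, 194] 535 med [0.507 0.422 0.034] ctr [0.472 0.46  0.027] ext [0.123 0.133 0.058] ztop 0.054
tub 0.87 [78, 215, 120, 261] 1662 med [ 0.487 -0.418  0.024] ctr [ 0.495 -0.415  0.024] ext [0.128 0.104 0.055] ztop 0.049
mill 0.73 [298, 203, 319, 243] 733 med [0.661 0.08  0.062] ctr [0.649 0.086 0.057] ext [0.047 0.046 0.117] ztop 0.114
dish 0.76 [205, 198, 235, 221] 542 med [ 0.445 -0.092  0.011] ctr [ 0.454 -0.093  0.012] ext [0.1   0.088 0.028] ztop 0.025
```

Run:
```python
import cv2
a=cv2.imread("pics/top0.png")[90:290,80:430]; b=cv2.imread("pics/scene0.png")[110:310,60:440]
cv2.imwrite("pics/t1.png",cv2.resize(a,None,fx=2.28,fy=2.28,interpolation=2)); cv2.imwrite("pics/s1.png",cv2.resize(b,None,fx=2.1,fy=2.1,interpolation=2))
```

```text
(no output)
```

View pics/t1.png

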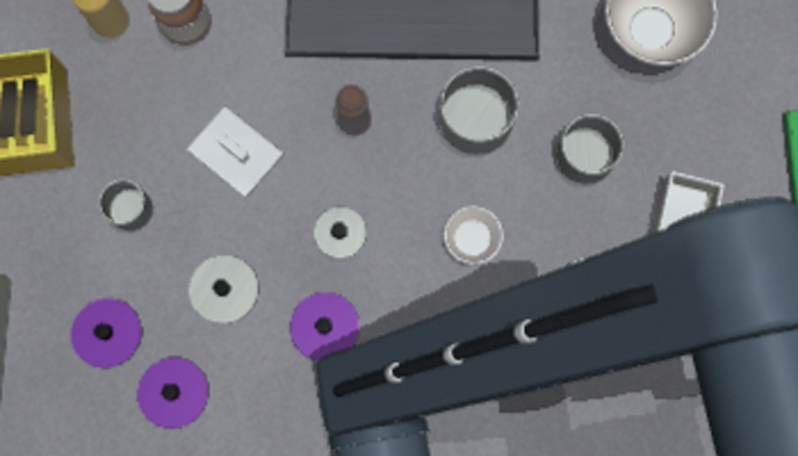

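View pics/s1.png

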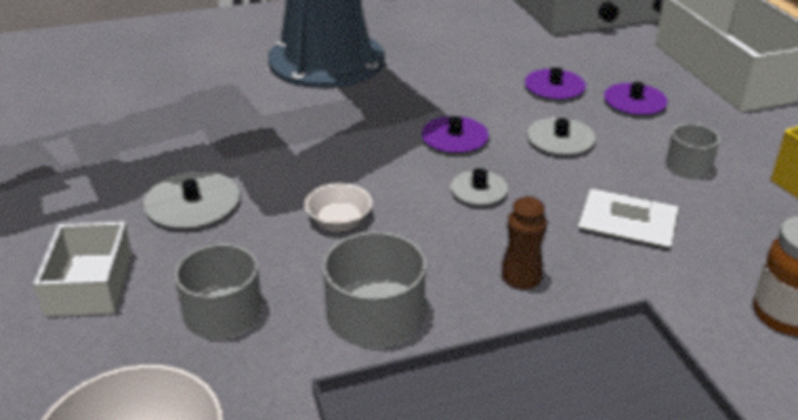

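Top crop: the steel medium lid is at (222,288), small at (340,232), tub lid at (234,150). There are three purple look-alikes at (107,332), (173,392) and (325,325). The arm hides the large lid and part of the tub in this view. The scene view shows the large lid at (190,203).

Next I'll fit positions from both views.

```bash
cat >> h.py <<'E'
from scipy.optimize import least_squares
def fitc(q,r):
    f=lambda x: np.hypot(q[:,0]-x[0],q[:,1]-x[1])-r
    s=least_squares(f,(q[:,:2].min(0)+q[:,:2].max(0))/2,loss="soft_l1",f_scale=.002); return s.x.round(4),np.abs(s.fun).mean().round(4)
def rect(q): 
    (c,s,a)=cv2.minAreaRect((q[:,:2]*1000).astype(np.float32)); return np.round(c,1),np.round(s,1),round(a,1)
G={"lid_large":(.375,-.278),"lid_medium":(.369,.279),"lid_small":(.459,.103),"lid_tub":(.582,.27),"pot_large":(.652,-.102),"pot_medium":(.6,-.27),"pot_small":(.498,.44),"tub":(.5,-.415)}
R={"lid_large":.064,"lid_medium":.052,"lid_small":.04,"lid_tub":.075,"pot_large":.058,"pot_medium":.046,"pot_small":.034,"tub":.068}
H={"pot_large":.075,"pot_medium":.065,"pot_small":.055,"tub":.05}
def measure(P,names):
    for n in names:
        d=np.hypot(P[...,0]-G[n][0],P[...,1]-G[n][1]); q=P[d<R[n]+.03]
        if n in H:
            rim=q[(q[:,2]>H[n]-.007)&(q[:,2]<H[n]+.007)]
            if len(rim)>15: print(n,"rim",len(rim),rect(rim) if n=="tub" else fitc(rim,R[n]-.0015),"z",np.percentile(rim[:,2],[50,95]).round(4))
        else:
            k=q[(q[:,2]>.03)&(q[:,2]<.045)]; di=q[(q[:,2]>.007)&(q[:,2]<.018)]
            if len(k)>5:print(n,"knob",len(k),"med",np.median(k,0).round(4),"mid",((k.min(0)+k.max(0))/2)[:2].round(4),"ext",np.ptp(k[:,:2],axis=0).round(3),rect(k) if n=="lid_tub" else "")
            if len(di)>15: print("   disc",len(di),rect(di),"z",np.median(di[:,2]).round(4))
E
python3 - <<'E'
from h import *
for n in("top","scene"):
    c=capture(n);P=cloud(c);P[c["z_map"]<=0]=9; print(n)
    measure(P,NAMES[:8])
    b=P[(abs(P[...,0]-.6)<.1)&(abs(P[...,1]-.53)<.08)]; print("bin max z",np.percentile(b[:,2],99), "y range hi", b[b[:,2]>.05].min(0), b[b[:,2]>.05].max(0))
E
```

```text
top
lid_medium knob 42 med [0.3701 0.2741 0.0362] mid [0.3697 0.2739] ext [0.021 0.021] 
   disc 629 (array([364.5, 276. ]), array([136.9, 153.9]), 75.7) z 0.0122
lid_small knob 36 med [0.4584 0.105  0.0354] mid [0.459 0.105] ext [0.021 0.021] 
   disc 338 (array([446.9,  98. ]), array([110.4, 122.2]), 58.5) z 0.0122
lid_tub knob 55 med [0.5824 0.2675 0.0361] mid [0.584  0.2683] ext [0.036 0.042] (array([583.7, 268.9]), array([51.1, 13.3]), 50.2)
   disc 737 (array([589.1, 271.5]), array([182.4, 196.7]), 23.5) z 0.0121
pot_large rim 124 (array([ 0.6449, -0.1026]), np.float64(0.0011)) z [0.0741 0.0795]
pot_medium rim 107 (array([ 0.5887, -0.2725]), np.float64(0.0013)) z [0.0634 0.0695]
pot_small rim 71 (array([0.491 , 0.4246]), np.float64(0.0009)) z [0.054  0.0602]
tub rim 93 (array([ 499.8, -420.7]), array([82. , 92.3]), 77.4) z [0.0492 0.055 ]
bin max z 0.08874933512847341 y range hi [0.50022894 0.45026891 0.05001746] [0.69972057 0.60976957 0.09489698]
scene
lid_large knob 38 med [ 0.3707 -0.2764  0.0339] mid [ 0.367  -0.2761] ext [0.027 0.02 ] 
   disc 861 (array([ 370.3, -277.6]),
[... 303 characters left out ...]
65.7, 106.6]), array([77.1, 77.4]), 69.0) z 0.0103
lid_tub knob 71 med [0.5904 0.2715 0.0341] mid [0.5909 0.2711] ext [0.039 0.041] (array([590.1, 271.5]), array([47.6, 16.6]), 55.4)
   disc 708 (array([588.7, 272.9]), array([119.8,  95.9]), 51.2) z 0.0105
pot_large rim 274 (array([ 0.6499, -0.1001]), np.float64(0.0012)) z [0.072 0.075]
pot_medium rim 217 (array([ 0.5932, -0.2693]), np.float64(0.0011)) z [0.0622 0.065 ]
pot_small rim 98 (array([0.4977, 0.4281]), np.float64(0.0013)) z [0.0517 0.0545]
tub rim 311 (array([ 493.3, -415.1]), array([ 81.8, 114.3]), 76.4) z [0.0475 0.0498]
bin max z 0.08500267808353253 y range hi [0.50332074 0.45002931 0.05002757] [0.69949055 0.60973328 0.08780535]
```

send_rows:
  moves: "50 0 0 0 5.5;50 0 0 0 5.5;50 0 0 0 5.5;50 0 0 0 5.4;50 -33.5 5 15 0;50 -33.5 5 15 0;50 -33.5 5 15 0;50 -33.5 5 15 0;50 -33.5 5 15 0;50 -33.5 5 15 0;50 -33.5 5 15 0;50 -33.5 5 15 0;50 -33.5 5 15 0;50 0 0 0 0;50 0 0 0 0"

```text
time_s: 2.45
position: [0.3687, -0.2762, 0.1775]
tcp_rot: [[0.005, -0.001, 1.0], [-1.0, 0.001, 0.005], [-0.001, -1.0, -0.001]]
force: [-0.6, -1.5, -0.6]
opening: 0.573
```

```bash
cat >> h.py <<'E'
def wcloud():
    for i in range(1):
        s=read_state(); c=capture("wrist"); K=np.array(c["mtx"]); z=c["z_map"]; Rr,C=np.mgrid[:384,:512]
        u=(C-K[0,2])/K[0,0]; v=(Rr-K[1,2])/K[1,1]; th=np.hypot(u,v)
        k=np.where(th>1e-6,np.tan(np.minimum(th,1.5))/np.maximum(th,1e-9),1)
        p=np.stack([u*k*z,-v*k*z,-z],-1); T=np.array(c["tool_from_camera"])
        p=p@T[:3,:3].T+T[:3,3]; P=p@np.array(s["tcp_rot"]).T+np.array(s["position"]); P[z<=0]=9; P[th>1.3]=9
    return s,c,P
E
python3 - <<'E'
from h import *
s,c,P=wcloud(); print(s["position"].round(4),s["tcp_rot"].round(3),s["opening"],s["time_s"]); print(np.array(c["tool_from_camera"]).round(3),c["mtx"])
for nm in NAMES[:8]:
    for d in mark_of(c,nm)[:2]:
        r,k=np.round(d["pixel"]).astype(int); print(nm,round(d["p"],2),r,k,P[r,k].round(3))
measure(P,NAMES[:8])
cv2.imwrite("pics/w1.png",c["image"])
c=capture("top");Q=cloud(c);Q[c["z_map"]<=0]=9; measure(Q,["tub"])
E
```

```text
[ 0.3687 -0.2762  0.1775] [[ 0.005 -0.001  1.   ]
 [-1.     0.001  0.005]
 [-0.001 -1.    -0.001]] 0.5729762847876179 2.45
[[ 1.    -0.     0.001  0.   ]
 [ 0.001  0.301 -0.954 -0.162]
 [-0.     0.954  0.301  0.084]
 [ 0.     0.     0.     1.   ]] [[297.31863964   0.         252.45332815]
 [  0.         297.31863964 191.99082749]
 [  0.           0.           1.        ]]
lid_large 0.79 175 254 [ 0.375 -0.278  0.036]
lid_medium 0.66 208 5 [0.321 0.109 0.014]
tub 0.69 75 372 [ 0.49  -0.415  0.005]
lid_large knob 363 med [ 0.3675 -0.2792  0.036 ] mid [ 0.3668 -0.2796] ext [0.022 0.022] 
   disc 8761 (array([ 366.6, -279.5]), array([125.7, 126.5]), 71.9) z 0.0122
   disc 432 (array([459.4,  77.5]), array([26.2, 73.6]), 85.5) z 0.0123
pot_medium rim 229 (array([ 0.5899, -0.2718]), np.float64(0.0007)) z [0.0641 0.0662]
tub rim 1799 (array([ 491.6, -417.5]), array([ 81.7, 111.2]), 76.1) z [0.0496 0.0512]
tub rim 61 (array([ 526. , -448.5]), array([84.4, 47. ]), 34.0) z [0.0499 0.0549]
```

View pics/w1.png

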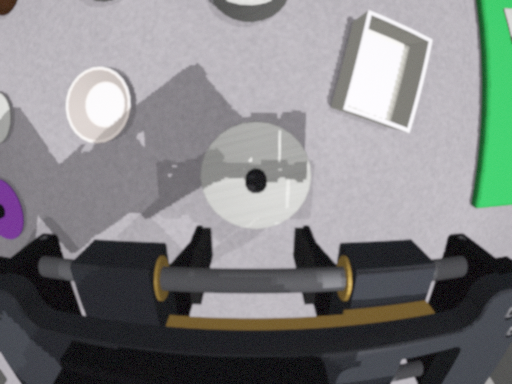

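The wrist view shows the large lid's knob at (row 180, col 255) and the tub at about (70,385). I'm descending to grasp the lid.

send_rows:
  moves: "50 3.3 30 -1.7 0;50 0 35 0 0;50 0 35 0 0;50 0 30 0 0;50 0 20 0 0;50 0 11 0 0;50 0 0 0 0;50 0 0 0 0;0 0 0 0 0;0 0 0 0 0;0 0 0 0 0;0 0 0 0 0;0 0 0 0 0;0 0 0 0 0;0 0 0 0 0"

```text
time_s: 4.2
position: [0.3667, -0.2813, 0.0172]
tcp_rot: [[0.001, 0.0, 1.0], [-1.0, -0.0, 0.001], [0.0, -1.0, 0.0]]
force: [-1.0, 1.5, 6.3]
opening: 0.269
```

send_rows:
  moves: "0 0 -10 0 0;0 0 -25 0 0;0 0 -35 0 0;0 0 -35 0 0;0 0 -30 0 0;0 0 -15 0 0;0 -15 0 13 0;0 -30 0 27 0;0 -30 0 27 0;0 -30 0 27 0;0 -30 0 27 0;0 -30 0 27 0;0 -15 0 15 0;0 0 0 0 0;0 0 0 0 0;0 0 0 0 0"

```text
time_s: 5.53
position: [0.5285, -0.1014, 0.1665]
tcp_rot: [[0.001, -0.001, 1.0], [-1.0, -0.0, 0.001], [0.0, -1.0, -0.001]]
force: [-0.2, 0.4, -1.3]
opening: 0.265
```

Run:
```python
from h import *
G["pot_large"]=(.646,-.1025)
s,c,P=wcloud(); print(s["position"].round(4),s["tcp_rot"].round(3),s["opening"],s["force"].round(1))
measure(P,["pot_large","pot_medium","lid_tub","lid_small"])
cv2.imwrite("pics/w2.png",c["image"])
# held lid in tool frame
q=(P.reshape(-1,3)-s["position"]); m=(np.hypot(q[:,0],q[:,1])<.08)&(q[:,2]<.02)&(q[:,2]>-.02); print("held disc",rect(q[m]),np.median(q[m],0),m.sum())
```

```text
[ 0.5285 -0.1014  0.1665] [[ 0.001 -0.001  1.   ]
 [-1.    -0.     0.001]
 [ 0.    -1.    -0.001]] 0.2650962200655362 [-0.2  0.4 -1.3]
pot_large rim 1850 (array([ 0.6469, -0.102 ]), np.float64(0.0011)) z [0.0746 0.0762]
pot_medium rim 1180 (array([ 0.5907, -0.2707]), np.float64(0.0008)) z [0.0642 0.066 ]
   disc 1345 (array([570. , 250.3]), array([69.2, 91.6]), 51.1) z 0.0124
lid_small knob 242 med [0.463 0.102 0.036] mid [0.4615 0.1044] ext [0.023 0.024] 
   disc 1842 (array([461.1, 104.8]), array([78.7, 79. ]), 80.4) z 0.0123
held disc (array([3.3, 3.7]), array([116.7, 126. ]), 55.7) [ 0.02262472 -0.00011324 -0.00497384] 19228
```

View pics/w2.png

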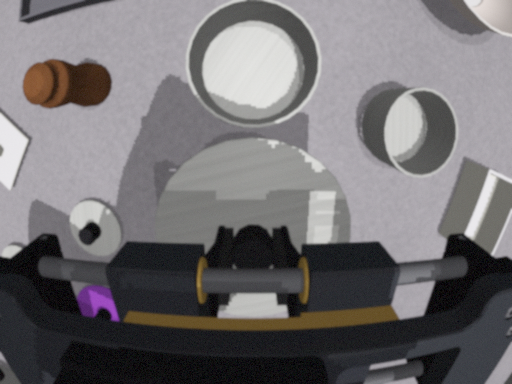

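The large pot is at (60,253) and the held lid hangs level. I'm moving over the pot and lowering.

send_rows:
  moves: "0 0 0 20 0;0 0 0 35 0;0 0 0 35 0;0 0.6 0 20 0;0 0 0 8.4 0;0 0 15 0 0;0 0 25 0 0;0 0 20 0 0;0 0 10 0 0;0 0 6 0 0;0 0 3 0 0;0 0 1.5 0 0;0 0 0 0 0;0 0 0 0 0"

```text
time_s: 6.75
position: [0.6486, -0.1022, 0.0872]
tcp_rot: [[0.0, 0.002, 1.0], [-1.0, -0.001, 0.0], [0.001, -1.0, 0.002]]
force: [-0.7, -0.6, -0.9]
opening: 0.266
```

send_rows:
  moves: "0 0 1 0 0;0 0 1 0 0;0 0 1 0 0;0 0 0 0 0;0 0 0 0 0"

```text
time_s: 7.17
position: [0.6483, -0.1019, 0.0842]
tcp_rot: [[0.001, 0.001, 1.0], [-1.0, -0.0, 0.001], [0.0, -1.0, 0.001]]
force: [-1.6, 0.4, 5.9]
opening: 0.263
```

send_rows:
  moves: "50 0 0 0 0;50 0 0 0 0;50 0 0 0 0;50 0 0 0 0;50 0 -10 0 0;50 0 -25 0 0;50 0 -35 0 0;50 0 -22 0 0;50 0 0 -30 0;50 0 0 -30 0;50 0 0 0 0;50 0 0 0 0"

```text
time_s: 8.17
position: [0.5864, -0.1016, 0.1757]
tcp_rot: [[0.0, -0.001, 1.0], [-1.0, 0.0, 0.0], [-0.0, -1.0, -0.001]]
force: [0.7, 0.1, -0.4]
opening: 0.575
```

Run:
```python
from h import *
s,c,P=wcloud(); print(s["position"].round(4),s["opening"],s["force"].round(1))
q=P[(np.hypot(P[...,0]-.647,P[...,1]+.102)<.08)&(P[...,2]>.06)]
d=q[(q[:,2]>.073)&(q[:,2]<.085)]; print(rect(d),len(d)); A=np.c_[d[:,:2],np.ones(len(d))]; print("plane",np.linalg.lstsq(A,d[:,2],rcond=None)[0], np.median(d[:,2]))
k=q[q[:,2]>.097]; print(np.median(k,0),((k.min(0)+k.max(0))/2)[:2])
b=q[q[:,2]<.0735]; print("pot wall",len(b))
cv2.imwrite("pics/w3.png",c["image"])
```

```text
[ 0.5864 -0.1016  0.1757] 0.5747697667133064 [ 0.7  0.1 -0.4]
(array([ 648.1, -102.2]), array([126.5, 127.1]), 18.7) 15229
plane [-0.00087329  0.0006401   0.079824  ] 0.07918744470657531
[ 0.6127992  -0.09906436  0.27725256] [ 0.6167159  -0.10198513]
pot wall 0
```

View pics/w3.png

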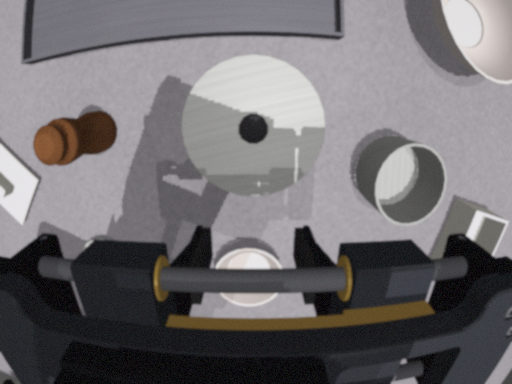

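The large lid sits flat, with its disc top at 79 mm and a slope under 0.1%. Next is the medium lid.

send_rows:
  moves: "50 -16 0 -9 0;50 -31.4 0 -18 0;50 -31.4 0 -18 0;50 -31.4 0 -18 0;50 -31.4 0 -18 0;50 -31.4 0 -18 0;50 -31.4 0 -18 0;50 -31.4 0 -18 0;50 -31.4 0 -18 0;50 -31.4 0 -18 0;50 -31.4 0 -18 0;50 -31.4 0 -18 0;50 -16 0 -9 0;50 0 0 0 0;50 0 0 0 0"

```text
time_s: 9.47
position: [0.3728, 0.2768, 0.1753]
tcp_rot: [[0.004, 0.002, 1.0], [-1.0, 0.001, 0.004], [-0.001, -1.0, 0.002]]
force: [0.6, 0.4, 0.8]
opening: 0.577
```

Run:
```python
from h import *
s,c,P=wcloud(); print(s["position"].round(4),s["tcp_rot"].round(3),s["opening"])
G["pot_small"]=(.492,.425)
measure(P,["lid_medium","pot_small","lid_small","lid_tub"])
cv2.imwrite("pics/w4.png",c["image"])
```

```text
[0.3728 0.2768 0.1753] [[ 0.004  0.002  1.   ]
 [-1.     0.001  0.004]
 [-0.001 -1.     0.002]] 0.5769225756308752
lid_medium knob 368 med [0.3726 0.2771 0.0359] mid [0.3724 0.2772] ext [0.022 0.023] 
   disc 5826 (array([372.2, 277.2]), array([101.6, 103.4]), 0.2) z 0.0122
pot_small rim 810 (array([0.4935, 0.4258]), np.float64(0.0008)) z [0.0545 0.0561]
lid_small knob 330 med [0.461  0.107  0.0358] mid [0.4611 0.1054] ext [0.023 0.024] 
   disc 2596 (array([461.1, 105.6]), array([78.8, 78.2]), 65.6) z 0.012
   disc 2854 (array([544.7, 264. ]), array([ 61.8, 127. ]), 1.4) z 0.0121
```

View pics/w4.png

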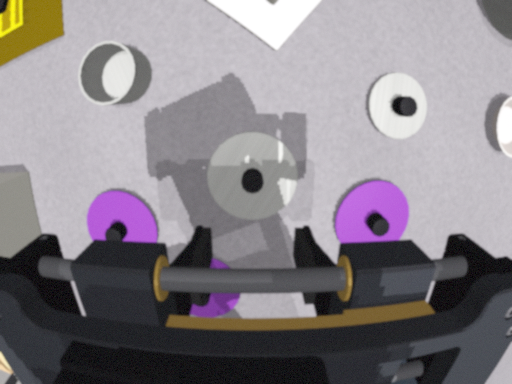

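The steel medium lid is at (178,252), directly below the gripper, with the purple ones around it.

send_rows:
  moves: "50 -0.4 25 -0.5 0;50 0 35 0 0;50 0 35 0 0;50 0 30 0 0;50 0 22 0 0;50 0 11 0 0;50 0 0 0 0;0 0 0 0 0;0 0 0 0 0;0 0 0 0 0;0 0 0 0 0;0 0 0 0 0;0 0 0 0 0;0 0 0 0 0;0 0 -10 0 0;0 0 -25 0 0;0 0 -35 0 0;0 0 -35 0 0;0 0 -35 0 0;0 0 -20 0 0"

```text
time_s: 11.18
position: [0.3717, 0.2762, 0.1808]
tcp_rot: [[0.001, 0.004, 1.0], [-1.0, 0.002, 0.001], [-0.002, -1.0, 0.004]]
force: [0.2, 0.3, -1.0]
opening: 0.263
```

send_rows:
  moves: "0 18 0 4 0;0 36 0 7 0;0 36 0 7 0;0 36 0 7 0;0 36 0 7 0;0 36 0 7 0;0 36 0 7 0;0 36 0 7 0;0 36 0 7 0;0 36 0 7 0;0 36 0 7 0;0 36 0 7 0;0 36 0 7 0;0 36 0 7 0;0 36 0 7 0;0 24 0 6 0;0 0 0 0 0;0 0 0 0 0"

```text
time_s: 12.68
position: [0.4791, -0.2711, 0.1771]
tcp_rot: [[-0.002, -0.0, 1.0], [-1.0, 0.001, -0.002], [-0.001, -1.0, -0.0]]
force: [-0.3, 1.1, -1.2]
opening: 0.271
```

Run:
```python
from h import *
G["pot_medium"]=(.59,-.271);G["tub"]=(.492,-.418)
s,c,P=wcloud(); print(s["position"].round(4),s["tcp_rot"].round(3),s["opening"])
measure(P,["pot_medium","tub"])
q=(P.reshape(-1,3)-s["position"]); m=(np.hypot(q[:,0],q[:,1])<.08)&(q[:,2]<.01)&(q[:,2]>-.02); d=q[m]; print("held",np.median(d[:,2]),np.linalg.lstsq(np.c_[d[:,:2],np.ones(len(d))],d[:,2],rcond=None)[0],d[:,0].max())
```

```text
[ 0.4791 -0.2711  0.1771] [[-0.002 -0.     1.   ]
 [-1.     0.001 -0.002]
 [-0.001 -1.    -0.   ]] 0.2710550619951679
pot_medium rim 1241 (array([ 0.5903, -0.2718]), np.float64(0.001)) z [0.0648 0.0663]
tub rim 1706 (array([ 491.3, -417.8]), array([ 82.6, 110.7]), 76.1) z [0.0496 0.0512]
held -0.005855774335726233 [-0.01848018 -0.00072789 -0.00498744] 0.051188970406960244
```

send_rows:
  moves: "0 0 0 20 0;0 0 0 35 0;0 0 0 35 0;0 0.7 0 15 0;0 0 0 6.2 0;0 0 20 0 0;0 0 30 0 0;0 0 25 0 0;0 0 13 0 0;0 0 6 0 0;0 0 4 0 0;0 0 2 0 0;0 0 1 0 0;0 0 1 0 0;0 0 1 0 0;0 0 0 0 0;0 0 0 0 0"

```text
time_s: 14.15
position: [0.5914, -0.2714, 0.0751]
tcp_rot: [[0.0, 0.002, 1.0], [-1.0, -0.001, 0.0], [0.001, -1.0, 0.002]]
force: [-0.2, -0.2, 2.0]
opening: 0.269
```

send_rows:
  moves: "0 0 1 0 0;0 0 0 0 0;0 0 0 0 0"

```text
time_s: 14.4
position: [0.5914, -0.2714, 0.075]
tcp_rot: [[0.001, 0.002, 1.0], [-1.0, -0.001, 0.001], [0.001, -1.0, 0.002]]
force: [-1.2, 0.3, 6.5]
opening: 0.267
```

send_rows:
  moves: "50 0 0 0 0;50 0 0 0 0;50 0 0 0 0;50 0 0 0 0;50 0 -10 0 0;50 0 -25 0 0;50 0 -35 0 0;50 0 -30 0 0;50 0 0 -30 0;50 0 0 -30 0;50 0 0 0 0;50 0 0 0 0"

```text
time_s: 15.4
position: [0.5293, -0.2706, 0.1738]
tcp_rot: [[-0.001, -0.0, 1.0], [-1.0, 0.0, -0.001], [-0.0, -1.0, -0.0]]
force: [0.6, -0.4, 0.1]
opening: 0.573
```

```bash
cat >> h.py <<'E'
def check(P,x,y,zt,r=.085):
    q=P[(np.hypot(P[...,0]-x,P[...,1]-y)<r)]
    d=q[(q[:,2]>zt-.005)&(q[:,2]<zt+.006)]; print("disc",rect(d),len(d),"plane",np.linalg.lstsq(np.c_[d[:,:2],np.ones(len(d))],d[:,2],rcond=None)[0].round(4),np.median(d[:,2]).round(4))
    b=q[(q[:,2]<zt-.01)&(q[:,2]>.02)]; print("below",len(b))
E
python3 - <<'E'
from h import *
s,c,P=wcloud(); print(s["position"].round(4),s["tcp_rot"].round(3),s["opening"])
check(P,.591,-.271,.069)
E
```

```text
[ 0.5293 -0.2706  0.1738] [[-0.001 -0.     1.   ]
 [-1.     0.    -0.001]
 [-0.    -1.    -0.   ]] 0.5731888449856011
disc (array([ 591.2, -271.8]), array([102.7, 102. ]), 89.3) 9415 plane [-0.0011  0.0002  0.0699] 0.0692
below 0
```

send_rows:
  moves: "50 -17 0 -3 0;50 -34 0 -6.2 0;50 -34 0 -6.2 0;50 -34 0 -6.2 0;50 -34 0 -6.2 0;50 -34 0 -6.2 0;50 -34 0 -6.2 0;50 -34 0 -6.2 0;50 -34 0 -6.2 0;50 -34 0 -6.2 0;50 -34 0 -6.2 0;50 -19.5 0 -3.5 0;50 0 0 0 0;50 0 0 0 0"

```text
time_s: 16.62
position: [0.463, 0.1068, 0.1732]
tcp_rot: [[0.004, 0.002, 1.0], [-1.0, -0.0, 0.004], [0.0, -1.0, 0.002]]
force: [-0.4, -0.1, -0.3]
opening: 0.576
```

Run:
```python
from h import *
s,c,P=wcloud(); print(s["position"].round(4),s["tcp_rot"].round(3),s["opening"])
G["lid_small"]=(.461,.1055)
measure(P,["lid_small","lid_tub"])
```

```text
[0.463  0.1068 0.1732] [[ 0.004  0.002  1.   ]
 [-1.    -0.     0.004]
 [ 0.    -1.     0.002]] 0.5764489641391766
lid_small knob 370 med [0.4623 0.1049 0.036 ] mid [0.4616 0.1048] ext [0.022 0.023] 
   disc 3276 (array([461.3, 105.3]), array([77.7, 78.7]), 0.8) z 0.0122
lid_tub knob 539 med [0.5851 0.2678 0.0359] mid [0.586  0.2697] ext [0.039 0.046] (array([585.7, 269.8]), array([50.8, 15.1]), 52.0)
   disc 6028 (array([586.2, 270.5]), array([121. ,  90.5]), 51.8) z 0.0123
```

send_rows:
  moves: "50 1.6 25 -1.2 0;50 0 35 0 0;50 0 35 0 0;50 0 30 0 0;50 0 21 0 0;50 0 11 0 0;50 0 0 0 0;0 0 0 0 0;0 0 0 0 0;0 0 0 0 0;0 0 0 0 0;0 0 0 0 0;0 0 0 0 0;0 0 0 0 0;0 0 -10 0 0;0 0 -25 0 0;0 0 -35 0 0;0 0 -35 0 0;0 0 -35 0 0;0 0 -20 0 0"

```text
time_s: 18.33
position: [0.4616, 0.1042, 0.1799]
tcp_rot: [[0.001, 0.005, 1.0], [-1.0, 0.0, 0.001], [-0.0, -1.0, 0.005]]
force: [1.0, -1.1, -1.1]
opening: 0.267
```

send_rows:
  moves: "0 -16 0 -3.5 0;0 -31.5 0 -7 0;0 -31.5 0 -7 0;0 -31.5 0 -7 0;0 -31.5 0 -7 0;0 -31.5 0 -7 0;0 -31.5 0 -7 0;0 -31.5 0 -7 0;0 -31.5 0 -7 0;0 -31.5 0 -7 0;0 -15.5 0 -3.5 0;0 0 0 0 0;0 0 0 0 0"

```text
time_s: 19.42
position: [0.3895, 0.4192, 0.1761]
tcp_rot: [[0.003, -0.001, 1.0], [-1.0, -0.001, 0.003], [0.001, -1.0, -0.001]]
force: [-0.1, -0.3, -0.9]
opening: 0.264
```

Run:
```python
from h import *
G["pot_small"]=(.493,.426)
s,c,P=wcloud(); print(s["position"].round(4),s["tcp_rot"].round(3),s["opening"])
measure(P,["pot_small","lid_tub"])
q=(P.reshape(-1,3)-s["position"]); m=(np.hypot(q[:,0],q[:,1])<.05)&(q[:,2]<.01)&(q[:,2]>-.02); d=q[m]; print("held",np.median(d[:,2]),d[:,0].max())
b=P[(P[...,2]>.06)&(P[...,2]<.12)&(P[...,0]<.75)&(P[...,1]>.3)]; print("bin",b.min(0),b.max(0))
cv2.imwrite("pics/w5.png",c["image"])
```

```text
[0.3895 0.4192 0.1761] [[ 0.003 -0.001  1.   ]
 [-1.    -0.001  0.003]
 [ 0.001 -1.    -0.001]] 0.26389756733185055
pot_small rim 769 (array([0.4935, 0.4267]), np.float64(0.0009)) z [0.0549 0.0563]
lid_tub knob 433 med [0.5821 0.2687 0.0358] mid [0.5809 0.2701] ext [0.029 0.043] (array([584.5, 269.6]), array([46.1, 15.3]), 51.9)
   disc 3914 (array([585.9, 270.8]), array([119.6,  91.2]), 51.4) z 0.0121
held -0.004590490584863521 0.03934720692224647
bin [0.20457133 0.51839414 0.06000365] [0.62236991 0.75817248 0.10200557]
```

View pics/w5.png

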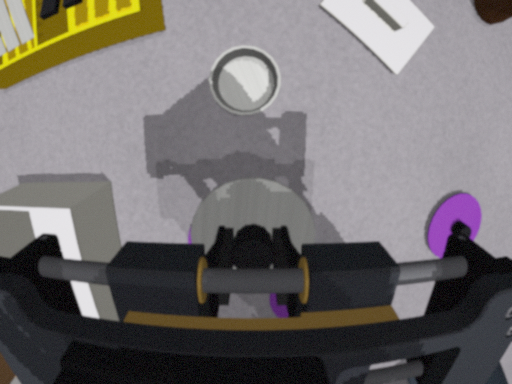

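The small pot is at (80,245). The gripper body stays about 130 mm up, above the grey box and the yellow bin (≤102 mm).

send_rows:
  moves: "0 -2 0 18 0;0 -3 0 35 0;0 -2 0 35 0;0 -0.2 0 16 0;0 0 20 0 0;0 0 35 0 0;0 0 30 0 0;0 0 13 0 0;0 0 6 0 0;0 0 4 0 0;0 0 1 0 0;0 0 1 0 0;0 0 1 0 0;0 0 0 0 0;0 0 0 0 0"

```text
time_s: 20.72
position: [0.495, 0.4266, 0.0661]
tcp_rot: [[0.001, 0.001, 1.0], [-1.0, 0.001, 0.001], [-0.001, -1.0, 0.001]]
force: [-1.2, 0.9, -1.0]
opening: 0.267
```

send_rows:
  moves: "0 0 1 -0.7 0;0 0 1 0 0;0 0 0 0 0;0 0 0 0 0"

```text
time_s: 21.05
position: [0.4939, 0.4265, 0.0638]
tcp_rot: [[0.001, 0.0, 1.0], [-1.0, 0.0, 0.001], [-0.0, -1.0, 0.0]]
force: [-1.7, -0.0, 4.3]
opening: 0.265
```

send_rows:
  moves: "50 0 0 0 0;50 0 0 0 0;50 0 0 0 0;50 0 0 0 0;50 0 -10 0 0;50 0 -25 0 0;50 0 -35 0 0;50 0 -35 0 0;50 0 0 -30 0;50 0 0 -30 0;50 0 0 0 0;50 0 0 0 0"

```text
time_s: 22.05
position: [0.4323, 0.4262, 0.1689]
tcp_rot: [[0.002, -0.0, 1.0], [-1.0, -0.0, 0.002], [0.0, -1.0, -0.0]]
force: [0.0, 0.3, 0.3]
opening: 0.571
```

Run:
```python
from h import *
s,c,P=wcloud(); print(s["position"].round(4),s["tcp_rot"].round(3),s["opening"])
check(P,.494,.4265,.059,.06)
```

```text
[0.4323 0.4262 0.1689] [[ 0.002 -0.     1.   ]
 [-1.    -0.     0.002]
 [ 0.    -1.    -0.   ]] 0.5714838628368676
disc (array([493.5, 426.2]), array([78.3, 79.3]), 0.6) 5154 plane [-0.0014  0.0009  0.0595] 0.0592
below 0
```

send_rows:
  moves: "50 13 0 13 0;50 26 0 25.6 0;50 26 0 25.6 0;50 26 0 25.6 0;50 26 0 25.6 0;50 26 0 25.6 0;50 13 0 12.5 0;50 0 0 0 -6.5;50 0 0 0 -6.5;50 0 0 0 -6.5;50 0 0 0 -6.5;50 0 0 0 -6.5;50 0 0 0 -6.5;50 0 0 0 -6.5;50 0 0 0 -6.5;50 0 0 0 0;50 0 0 0 0"

```text
time_s: 23.52
position: [0.5886, 0.2699, 0.1679]
tcp_rot: [[0.786, 0.001, 0.618], [-0.618, 0.0, 0.786], [0.001, -1.0, 0.0]]
force: [0.5, -0.3, 0.1]
opening: 0.573
```

Run:
```python
from h import *
s,c,P=wcloud(); print(s["position"].round(4),s["tcp_rot"].round(3),s["opening"],s["joint_positions"].round(1))
G["lid_tub"]=(.586,.27)
measure(P,["lid_tub"])
R_=s["tcp_rot"]; print("need tool", (R_.T@(np.array([.586,.270,.0165])-s["position"])*1000).round(1), "yaw x", np.degrees(np.arctan2(R_[1,0],R_[0,0])))
cv2.imwrite("pics/w6.png",c["image"])
```

```text
[0.5886 0.2699 0.1679] [[ 0.786  0.001  0.618]
 [-0.618  0.     0.786]
 [ 0.001 -1.     0.   ]] 0.5727391368867651 [14.8 35.4 81.6 -0.  62.9 52.9]
lid_tub knob 637 med [0.5873 0.2718 0.0359] mid [0.5865 0.271 ] ext [0.039 0.044] (array([586.6, 271.2]), array([48.3, 13.7]), 51.8)
   disc 7617 (array([586.4, 270.9]), array([119.9,  90.8]), 51.6) z 0.0121
need tool [ -2.2 151.4  -1.6] yaw x -38.17847151818865
```

View pics/w6.png

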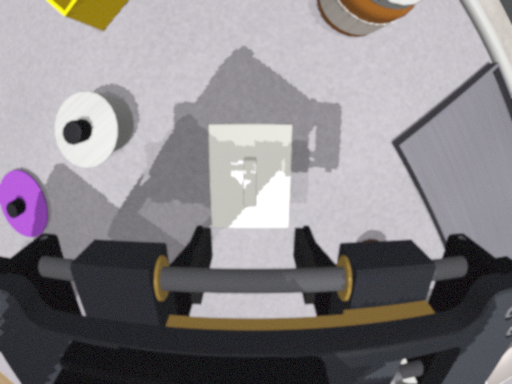

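The tub lid is square below the jaws, with its handle at (175,250).

send_rows:
  moves: "50 -2.3 25 -0.4 0;50 0 35 0 0;50 0 35 0 0;50 0 30 0 0;50 0 18 0 0;50 0 8 0 0;50 0 0 0 0;0 0 0 0 0;0 0 0 0 0;0 0 0 0 0;0 0 0 0 0;0 0 0 0 0;0 0 0 0 0;0 0 0 0 0;0 0 -10 0 0;0 0 -25 0 0;0 0 -35 0 0;0 0 -35 0 0;0 0 -35 0 0;0 0 -25 0 0"

```text
time_s: 25.23
position: [0.5862, 0.2717, 0.186]
tcp_rot: [[0.788, 0.004, 0.615], [-0.615, 0.001, 0.788], [0.002, -1.0, 0.003]]
force: [1.2, 0.6, 0.1]
opening: 0.157
```

send_rows:
  moves: "0 0 0 0 6.5;0 0 0 0 6.5;0 0 0 0 6.6;0 0 0 0 6.6;0 0 0 0 6.6;0 0 0 0 6.6;0 0 0 0 6.6;0 0 0 0 6.6;0 0 0 0 6.6;0 0 0 0 6.5;0 18 0 -1 0;0 36 0 -2 0;0 36 0 -2 0;0 36 0 -2 0;0 36 0 -2 0;0 36 0 -2 0;0 36 0 -2 0;0 36 0 -2 0;0 36 0 -2 0;0 36 0 -2 0"

```text
time_s: 26.9
position: [0.4852, -0.0578, 0.1827]
tcp_rot: [[-0.236, 0.0, 0.972], [-0.972, -0.0, -0.236], [0.0, -1.0, 0.0]]
force: [-0.1, -0.2, -1.3]
opening: 0.161
```

send_rows:
  moves: "0 36 0 -2 0;0 36 0 -2 0;0 36 0 -2 0;0 36 0 -2 0;0 36 0 -2 0;0 36 0 -2 0;0 36 0 -2 0;0 36 0 -2 0;0 36 0 -2 0;0 25 0 0 0;0 0 0 0 0;0 0 0 0 0"

```text
time_s: 27.9
position: [0.3855, -0.3925, 0.1823]
tcp_rot: [[-0.239, 0.0, 0.971], [-0.971, -0.0, -0.239], [-0.0, -1.0, 0.0]]
force: [0.1, 1.1, -1.2]
opening: 0.157
```

Run:
```python
from h import *
s,c,P=wcloud(); R_=s["tcp_rot"]; print(s["position"].round(4),R_.round(3),s["opening"],s["joint_positions"].round(1), "yaw x", np.degrees(np.arctan2(R_[1,0],R_[0,0])))
G["tub"]=(.4915,-.418)
measure(P,["tub"])
q=(P.reshape(-1,3)-s["position"])@R_; m=(np.hypot(q[:,0],q[:,2])<.07)&(q[:,1]>-.012)&(q[:,1]<.02); d=q[m]; e=d[d[:,2]>.03]; print("held y",np.median(d[:,1]),"zmax",d[:,2].max(),"x range front",np.percentile(e[:,0],[1,99]))
print("need tool", (R_.T@(np.array([.4914,-.4178,.059])-s["position"])*1000).round(1))
cv2.imwrite("pics/w7.png",c["image"])
```

```text
[ 0.3855 -0.3925  0.1823] [[-0.239  0.     0.971]
 [-0.971 -0.    -0.239]
 [-0.    -1.     0.   ]] 0.15725171296211704 [-57.2  27.5  95.3   0.   57.2  46.7] yaw x -103.82961981316313
tub rim 1719 (array([ 491.7, -417.4]), array([ 80.5, 109.9]), 76.4) z [0.05   0.0513]
held y 0.005437504469397712 zmax 0.060634589061238704 x range front [-0.0431512   0.04344795]
need tool [ -0.8 123.4 108.8]
```

View pics/w7.png

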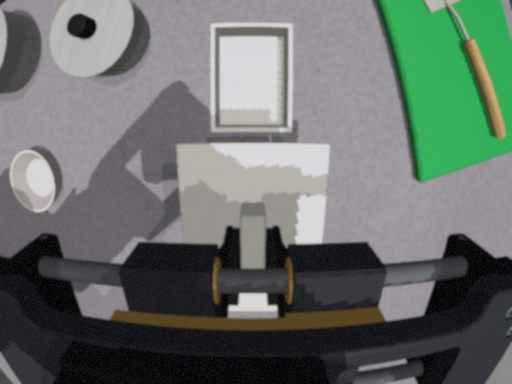

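The held lid lines up with the tub at (78,252), with its edges parallel.

send_rows:
  moves: "0 0 0 20 0;0 -1 0 35 0;0 0 0 35 0;0 0 0 18.8 0;0 0 20 0 0;0 0 35 0 0;0 0 30 0 0;0 0 20 0 0;0 0 9 0 0;0 0 4 0 0;0 0 2 0 0;0 0 1 0 0;0 0 0 0 0;0 0 0 0 0"

```text
time_s: 29.12
position: [0.4928, -0.4168, 0.0626]
tcp_rot: [[-0.236, 0.002, 0.972], [-0.972, -0.002, -0.236], [0.002, -1.0, 0.002]]
force: [-0.6, 1.0, -0.8]
opening: 0.156
```

send_rows:
  moves: "0 0 1 0 0;0 0 1 0 0;0 0 1 0 0;0 0 0.5 0 0;0 0 0 0 0;0 0 0 0 0"

```text
time_s: 29.62
position: [0.4924, -0.4165, 0.0597]
tcp_rot: [[-0.236, 0.001, 0.972], [-0.972, -0.001, -0.236], [0.001, -1.0, 0.001]]
force: [-1.5, 1.5, 8.4]
opening: 0.156
```

send_rows:
  moves: "50 0 0 0 0;50 0 0 0 0;50 0 0 0 0;50 0 0 0 0;50 0 -10 0 0;50 0 -25 0 0;50 0 -35 0 0;50 0 -35 0 0;50 0 -20 0 0;50 0 0 -30 0;50 0 0 -30 0;50 0 0 0 0;50 0 0 0 0"

```text
time_s: 30.7
position: [0.4327, -0.4013, 0.1832]
tcp_rot: [[-0.238, -0.0, 0.971], [-0.971, 0.0, -0.238], [-0.0, -1.0, -0.0]]
force: [0.7, 0.1, 0.0]
opening: 0.573
```

Run:
```python
from h import *
s,c,P=wcloud(); print(s["position"].round(4),s["opening"],s["force"].round(1))
check(P,.4917,-.4174,.054)
c=capture("scene");P=cloud(c);P[c["z_map"]<=0]=9
for a in ((.652,-.1,.079),(.595,-.269,.069),(.498,.428,.059),(.495,-.415,.054)): check(P,*a)
for n in("mill","dish"):
    d=masks_of(c,n)[0]; print(n,d["bbox"])
cv2.imwrite("pics/s2.png",cv2.resize(c["image"][110:310,60:440],None,fx=2.1,fy=2.1,interpolation=2))
```

```text
[ 0.4327 -0.4013  0.1832] 0.5726446531611479 [0.7 0.1 0. ]
disc (array([ 492.6, -416.5]), array([ 90.8, 119.5]), 76.2) 9960 plane [-0.001   0.0006  0.0549] 0.0542
below 0
disc (array([ 650.2, -100.5]), array([126. , 127.3]), 45.8) 1416 plane [-0.0025  0.0018  0.0794] 0.0775
below 701
disc (array([ 594.2, -270. ]), array([102.5, 102.2]), 71.8) 905 plane [-0.0011  0.0003  0.0683] 0.0675
below 456
disc (array([497.5, 426.5]), array([76.2, 76.5]), 55.3) 252 plane [0.0005 0.0077 0.0542] 0.0577
below 182
disc (array([ 494.9, -414.1]), array([ 89.9, 126.4]), 76.0) 1019 plane [0.0019 0.0004 0.0517] 0.0524
below 320
mill [298.8, 201.8, 322.1, 246.6]
dish [204.0, 199.2, 237.4, 219.3]
```

View pics/s2.png

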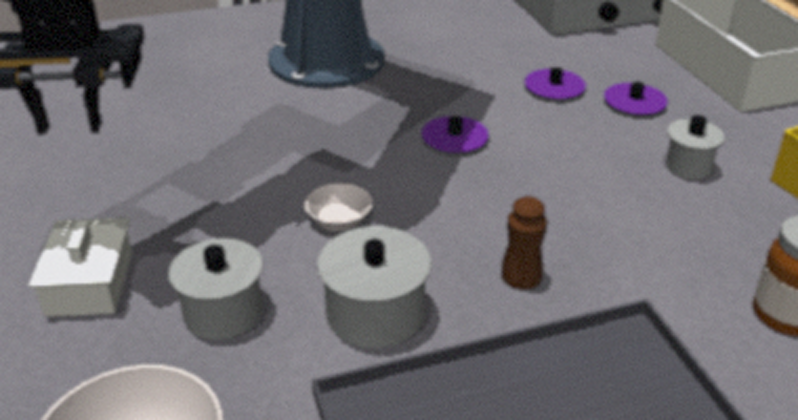

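All four lids are seated: tub (80,255), medium (215,270), large (375,265) and small (695,140). The mill, dish and purple lids haven't moved.

```bash
python3 -c "
from rig import *
print(hand_in())"
```

```text
the job is handed in; nothing more can be done
None
```

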